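# Load the drilling jig

## Robot

A 7-joint arm with a two-finger parallel gripper is mounted at the origin on the work surface. World frame = base frame: x ahead of the robot, y to its left, z up, the work surface at z = 0. Lengths are in mm, angles in rad, forces in N, time in s.
With the tool pointing down it reaches from about 400 to 875 mm from the base axis. Payload 6.5 kg.
Tool frame: the origin (TCP) lies on the centre line of the jaws, within the pads' length; the fingertips stand 25 mm ahead of it and the grasp point (between the pads) lies 6 mm ahead of it (robot.tips_ahead is the distance from the TCP to the fingertips, in mm); z points along the fingers, y is the line along which they close (so a half turn about z gives the same grasp; the last joint's range is limited). The gripper opens to 85 mm and grips with 20 to 120 N. Pads are 22 mm wide; open, the fingers measure 114 mm over their backs; the gripper's body (76 mm by 85 mm) begins 54 mm behind the grasp point. The pads swing forward as they close: fully open they stand 13 mm farther back than shut.
Start: joints at [1.238, 0.536, -0.004, 1.538, 0.003, 1.067, -0.071], TCP at [171.367, -626.996, 256.29] pointing down, gripper open.
Joint ranges: [-2.7, 2.7], [-0.37, 2.16], [-1.27, 1.26], [0.24, 2.4], [-1.31, 4.45], [0.19, 1.91], [-2.76, 2.76]. Speed limits (rad/s): [2.39, 2.39, 3.14, 3.14, 3.14, 3.14, 3.14].

## Interface

Orientations are given as a unit quaternion [x, y, z, w].
In Python, from rig import robot gives the robot as it stands.
- The arm moves only by the tool carry_out, never from a script. Its argument "plan" is one flat list of numbers, 7 for each row, row after row: the shift along the world's x, y, z in units of 40 mm (1.0 is 40 mm), then the turn, a rotation vector about the world's x, y, z in units of 10 degrees (1.0 is 10 degrees), then the opening, from 0 (shut) to 1 (fully open). A call has 1 to 12 rows; each row is the pose to reach, as a shift and turn from the pose commanded when the call began; what a row does not reach only later rows make up. A row lasts 1/8 s, in which the tool goes at most 62.5 mm and 10.7 degrees, less where a joint would pass 70% of its speed; a pose out of reach is approached as far as the arm can. A call with a gripper value outside its range is refused whole. The fingers move at their own pace and stop on an object; "force" is the grip in N (left out, the last holds). Time passes only in rows, so rows that repeat a pose let the fingers close. It gives the time, the measured TCP pose, the force, the opening and the grip force at its end, in the units of the state.
- robot.read_state(): the state, without advancing time (a new reading comes with each control period).
- robot.camera(name): name is "scene" or "top" or "wrist"; returns the picture (420x560x3 uint8, red, green, blue); there is no depth.
- robot.camera_params(name): a dict with "camera_matrix" (3x3 intrinsics, pixels), "dist" ([k1, k2, p1, p2, k3] as OpenCV has them; the pictures are not rectified), "R" (3x3) and "t" (3): a world point X has camera coordinates R X + t. Camera axes: x right, y down, z forward; pixel columns grow to the right and rows downward; lengths in mm; the calibration is good to about 2 mm. A picture is of the moment at which its call begins: read the wrist's pose just before it. camera_params takes no time and is no camera call; for the wrist camera it gives the pose at the moment of the call.
- robot.finish_job(): hands the job in; it is judged then, once.
The state is a dict: "time": time; "joints": joint angles; "joint_velocities": joint speeds; "tau": joint torques, N m; "eef_pos": TCP position; "tool_rot": TCP orientation; "force": force on the tool from outside, world axes, zero at the start; "moment": the same for the moment, N m; "grip_width": finger opening in mm; "grasp_force": force on a finger pad.
Only numpy, scipy, OpenCV 4.12 (cv2) and the standard library are available. Lean on these libraries where they do the work, as an engineer would, in place of code of your own. Each camera call takes 0.05 s, during which the arm holds its last target. There are 200 camera calls.

## Task

Load the drilling jig: seat the wooden blank fully home on the two dowel pins, then seat the long drilling template flat on top of it over the same pins. Then fold the hold-down shut in order: first swing the long bar in against its stop, and only then fold the short bar in, square across the end of the template. Leave the short template and everything else on the bench where it is.

Things in the scene. Friction and masses are not known exactly. Their poses are not given: they have to be found in the camera images.
- jig: Jig fixed to the bench: plywood base 18 mm thick, x -115 to 115, y -60 to 90. Origin on the bench under the midpoint of the two pins. Two steel dowel pins at x -50 and +50, y 0: 10 mm diameter, 40 mm tall above the base, the top 12 mm tapered to a 3 mm tip. Folding hold-down at the +y side; a small dark wood block (top 47 mm above the bench) at x -45, y 53 is the long bar's stop.
- jig_nest (a point): Point on the top face of the jig base (18 mm above the bench) midway between the pins; axes as the jig's (x along the line of the pins, z up). The seated blank's origin lies here; the seated template's origin lies 20 mm above it.
- blank: Loose plain wooden blank 180 (x) x 56 (y) x 20 (z) mm, about 120 g, lying flat. Origin at the centre of its underside. Two 13 mm through holes at x = -50 and +50, y = 0, on its long axis; fits either way round.
- template: Loose long drilling template: aluminium plate 190 (x) x 64 (y) x 8 (z) mm, about 280 g, lying flat. Origin at the centre of its underside. Two 13 mm through holes at x = -50 and +50, y = 0; fits either way round. On its centre stands a dark wooden grip block 50 (x) x 16 (y) mm, its top 36 mm above the underside; the four dark 10 mm discs around it are drill bushes, not holes.
- swing_bar (a joint): Hinge angle (rad) of the hold-down's long bar about the vertical pivot at point swing_bar_pivot: 0 = swung in against the stop, the bar pointing along the jig's +x; grows anticlockwise seen from above as the bar swings out to the jig's +y side (limit 1.6). Stiff hinge (about 0.12 N m): stays where it is left.
- swing_bar_pivot (a point): Pivot of the long bar, at the jig's x -75, y +70; the point is on the bar's top, 47 mm above the bench. The long bar is a flat steel bar 173 x 20 x 9 mm.
- swing_bar_knob (a point): Centre of the top of the long bar's upright black round knob, 16 mm diameter, 40 mm tall on the bar (top 87 mm above the bench), 112 mm from the bar's pivot.
- clamp_bar (a joint): Hinge angle (rad) of the short bar relative to the long bar, about the pivot at the long bar's free end: 0 = folded in, square to the long bar (with the long bar in, it then points along the jig's -y across the template's end); grows anticlockwise from above; 1.57 = straight in line with the long bar (limit 1.9). Stiff hinge (0.08 N m): stays where left.
- clamp_bar_pivot (a point): Pivot of the short bar, on the long bar 153 mm from the long bar's pivot; the point is on the short bar's top, 57 mm above the bench. The short bar is a flat steel bar 105 x 18 x 8 mm and passes 3 mm above a fully seated template.
- clamp_bar_knob (a point): Centre of the top of the short bar's upright black round knob, 16 mm diameter, 40 mm tall on the bar (top 97 mm above the bench), 65 mm from the short bar's pivot.
- short_template: Bystander: a shorter aluminium template 130 x 64 x 8 mm with the same kind of grip block but its holes only 72 mm apart: it does not fit. Origin at the centre of its underside.
- tape_roll: Bystander: roll of tape lying flat, 90 mm diameter, 24 mm tall. Origin under its centre.
- offcut: Bystander: wooden offcut 90 x 40 x 24 mm. Origin at the centre of its underside.
- screwdriver: Bystander: screwdriver lying on the bench.
- wrench: Bystander: open-ended wrench lying on the bench.
- jar: Bystander: closed jar 60 mm diameter, 85 mm tall, standing. Origin under its centre.
- hammer: Bystander: hammer lying on the bench.
There are look-alikes about, which are no part of the job. What is shaped like the template but yellow is not meant. Leave any yellow look-alike of the blank alone.

How it is judged:
By the outcome, as a careful person would: the job done as asked, in the order asked, and still so for the second after the job is handed in, with the robot touching nothing.
It also fails if it takes over 72 s, if anything falls off the work surface, if the arm or the gripper's body presses on something with over 40 N, if the wrist force passes 120 N, or if a joint passes its speed limit or range.

## Working session

There is one attempt and no reset: what is moved stays moved. The work goes in short steps, Python scripts to look and compute and a tool call to move; the robot and the scene stay as the last step left them, time stands still between calls to the robot, and variables do not carry over. Pictures are saved under pics/ and viewed, at most 12 in all, crops included, and the job is handed in when it is done.

Besides the shell and the picture viewer there is one more tool, called after "Emit:" as name(argument=value, ...) on one line, values as JSON. carry_out: Moves the arm, as the interface text tells. Its arguments: {"type":"object","properties":{"plan":{"type":"array"},"force":{"type":"number"}},"required":["plan"]}

```bash
mkdir -p pics; ls; cat > h.py <<'E'
import numpy as np, cv2
from rig import robot
def snap(n,f):
    p=robot.camera_params(n); im=robot.camera(n); cv2.imwrite('pics/'+f+'.png',im[:,:,::-1]); np.savez('pics/'+f+'.npz',K=p['camera_matrix'],d=p['dist'],R=p['R'],t=p['t']); return im
def P(f):
    z=np.load('pics/'+f+'.npz'); return z['K'],z['d'],z['R'],z['t']
def ray(f,px):
    K,d,R,t=P(f); u=cv2.undistortPoints(np.array(px,float).reshape(-1,1,2),K,d).reshape(-1,2)
    D=np.c_[u,np.ones(len(u))]@R; C=-R.T@t; return C,D
def plane(f,px,z):
    C,D=ray(f,px); return C+D*((z-C[2])/D[:,2])[:,None]
def tri(f,a,g,b):
    C,D=ray(f,a);E,F=ray(g,b); o=[]
    for d,e in zip(D,F):
        s=np.linalg.lstsq(np.c_[d,-e],E-C,rcond=None)[0]; p,q=C+s[0]*d,E+s[1]*e; o.append([*((p+q)/2),np.linalg.norm(p-q)])
    return np.array(o)
def proj(f,X):
    K,d,R,t=P(f); return cv2.projectPoints(np.array(X,float).reshape(-1,3),cv2.Rodrigues(R)[0],t,K,d)[0].reshape(-1,2)
E
python3 - <<'E'
from h import *
a=snap('scene','s0');b=snap('top','t0');snap('wrist','w0')
print(robot.read_state())
for f in('s0','t0'):
    K,d,R,t=P(f);print(f,K[0,0],-R.T@t,R[2])
    im=cv2.imread(f'pics/{f}.png');cv2.imwrite(f'pics/{f}L.png',cv2.resize(im,(800,600),interpolation=cv2.INTER_CUBIC))
E
```

```text
pics
{'time': 0.15, 'joints': array([ 1.2377855 ,  0.5369855 , -0.00442338,  1.53863746,  0.00259909,
        1.06732103, -0.07118553]), 'joint_velocities': array([-0.0005064 , -0.00313183,  0.00040727, -0.00355755,  0.00134439,
       -0.00021184,  0.00011081]), 'tau': array([ 2.04492550e-03, -5.83782864e+01,  1.05004627e+00, -2.59351695e+01,
        1.24684468e-02,  6.57032680e-03,  1.94452156e-05]), 'eef_pos': array([ 171.24187524, -626.56522816,  255.62218146]), 'tool_rot': array([ 9.91109652e-01,  1.33045879e-01, -1.42648131e-04, -6.57539122e-04]), 'force': array([ 0.01258086,  0.09254188, -0.02410803]), 'moment': array([-0.028405  ,  0.00173094, -0.00097894]), 'grasp_force': 0.0, 'grip_width': 85.38677826056929}
s0 394.6076657451649 [1309.6990172   533.76629227  798.60682529] [-0.63340686 -0.47408245 -0.61158938]
t0 437.54845671465614 [ 330.68622523  -27.81921516 1429.82275744] [ 0.16161886 -0.02059115 -0.98663841]
```

View pics/t0L.png

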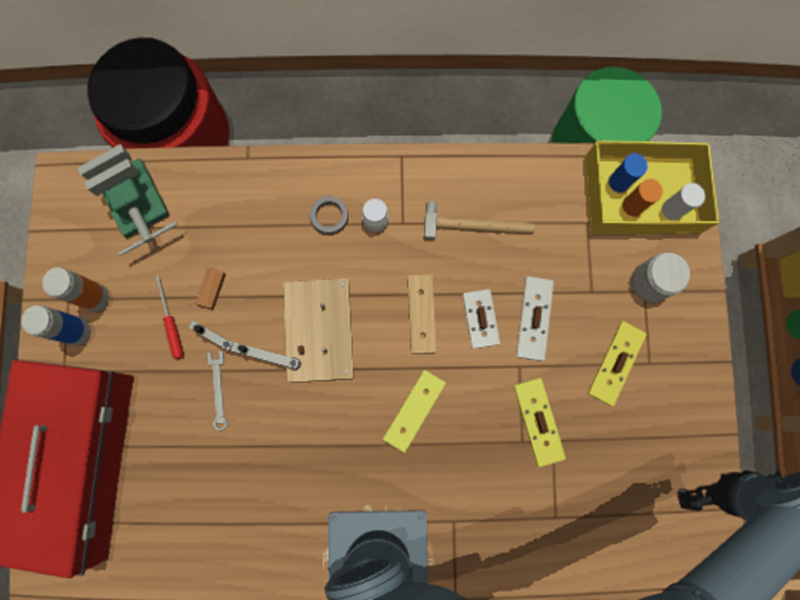

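View pics/s0L.png

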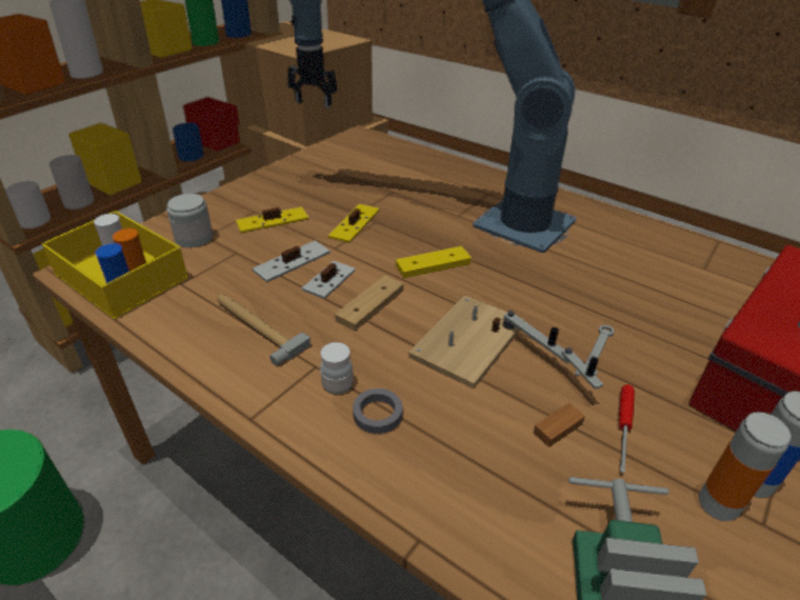

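Top view (800x600): the jig is at about (320,330), with pin tips at (323,307) and (324,351), and the bars at (295,363)→(242,349)→(195,328). Blank candidates are the plain wooden one at (421,314) and the yellow one at (415,411), so I take the wooden one. Template candidates are the grey long one at (536,318), the grey short one at (482,318), and the yellow ones at (540,422) and (617,362). The long grey one at (536,318) fits.

```bash
cat > m0.py <<'E'
from h import *
im=cv2.imread('pics/t0.png'); s=.7
c=im[180:270,180:400]; cv2.imwrite('pics/crop.png',cv2.resize(c,None,fx=3.6,fy=3.6,interpolation=cv2.INTER_CUBIC))
hsv=cv2.cvtColor(im,cv2.COLOR_BGR2HSV)
g=((hsv[...,1]<40)&(hsv[...,2]>130)).astype(np.uint8)
for q in [(536,318),(482,318)]:
    x,y=int(q[0]*s),int(q[1]*s); m=np.zeros_like(g); m[y-35:y+35,x-20:x+20]=g[y-35:y+35,x-20:x+20]
    cs=max(cv2.findContours(m,0,2)[0],key=cv2.contourArea); b=cv2.boxPoints(cv2.minAreaRect(cs))
    w=plane('t0',b,8); print('tmpl',b.mean(0),w.mean(0).round(),np.linalg.norm(np.diff(w,axis=0),axis=1).round(),w[:,:2].round().tolist())
pts={'pinA':(323,307,58),'pinB':(324,351,58),'blankA':(421,292,20),'blankB':(423,335,20),'pivot':(295,363,47),'clpiv':(227,345,57),'k1':(242,349,87),'k2':(197,328,97)}
for k,(x,y,z) in pts.items(): print(k,plane('t0',[(x*s,y*s)],z)[0].round())
# two views
T=np.array([(323,307),(324,351),(421,292),(423,335)])*s; S=np.array([(451,333),(475,307),(352,317),(390,287)])*s
print(tri('t0',T,'s0',S).round())
K,d,R,t=P('w0');st=robot.read_state();print('wristcam',K[0,0],-R.T@t,R)
E
python3 m0.py
```

```text
tmpl [374.04614 222.6308 ] [ 537. -371.    8.] [190.  66. 191.] [[448.0, -323.0], [635.0, -355.0], [626.0, -420.0], [438.0, -386.0]]
tmpl [336.3919  222.85135] [ 537. -245.    8.] [ 66. 131.  65.] [[597.0, -204.0], [607.0, -269.0], [477.0, -286.0], [468.0, -221.0]]
pinA [560. 113.  58.]
pinB [462. 110.  58.]
blankA [ 598. -108.   20.]
blankB [ 499. -110.   20.]
pivot [437. 176.  47.]
clpiv [478. 326.  57.]
k1 [465. 285.  87.]
k2 [511. 382.  97.]
[[ 562.  114.   47.    0.]
 [ 463.  111.   49.    1.]
 [ 604. -111.   -1.    5.]
 [ 494. -104.   23.   16.]]
wristcam 361.401955855319 [ 238.30684258 -608.6573476   373.8675229 ] [[ 0.26354577 -0.96464581 -0.00144578]
 [-0.92703671 -0.25368464  0.27612867]
 [-0.26673314 -0.07143225 -0.96111959]]
```

View pics/crop.png

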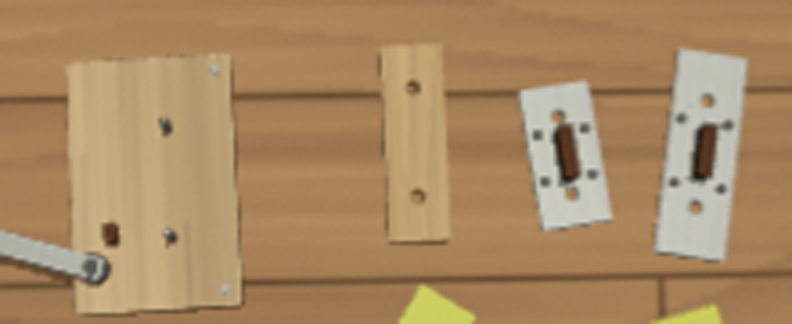

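The crop shows the jig with its two pins, stop block and pivot, then the wooden blank with 2 holes, the short grey template (about 131 mm) and the long grey template (190 x 66 mm measured). The long grey one on the right is the template meant. Next I move the wrist camera over them.

Emit:
carry_out(plan=[0.92,0.89,0,0,0,-0.14,1,1.84,1.78,0,0,0,-0.28,1,2.76,2.67,0,0,0,-0.42,1,3.68,3.56,0,0,0,-0.56,1,4.6,4.45,0,0,0,-0.7,1,5.52,5.34,0,0,0,-0.84,1,6.44,6.23,0,0,0,-0.98,1,7.36,7.12,0,0,0,-1.12,1,8.28,8.01,0,0,0,-1.26,1,9.2,8.9,0,0,0,-1.4,1,9.2,8.9,0,0,0,-1.4,1,9.2,8.9,0,0,0,-1.4,1], force=60)

```text
time: 1.65
eef_pos: [538.8, -271.5, 255.9]
tool_rot: [1.0, 0.011, -0.001, 0.0]
force: [-0.1, -0.7, 0.2]
grip_width: 85.5
grasp_force: 0.0
```

```bash
python3 -c "
from h import *
snap('wrist','wA');s=robot.read_state();print(s['time'],s['eef_pos'],s['tool_rot'])"
```

```text
1.7 [ 538.30610795 -272.24401573  256.02395009] [ 9.99945206e-01  1.04475444e-02 -5.88984927e-04  2.95760289e-04]
```

Emit:
carry_out(plan=[0,1.5,0,0,0,0,1,0,3,0,0,0,0,1,0,4,0,0,0,0,1,0,4,0,0,0,0,1,0,4,0,0,0,0,1])

```text
time: 2.33
eef_pos: [538.9, -113.2, 256.4]
tool_rot: [1.0, 0.01, -0.0, 0.001]
force: [0.1, -0.3, 1.0]
grip_width: 85.4
grasp_force: 0.0
```

```bash
python3 -c "
from h import *
snap('wrist','wB');s=robot.read_state();print(s['time'],s['eef_pos'],s['tool_rot'])"
```

```text
2.375 [ 538.93747529 -113.53170584  256.32525798] [ 9.99954561e-01  9.51461904e-03 -7.51347832e-05  5.84917240e-04]
```

Emit:
carry_out(plan=[0,1.5,0,0,0,0,1,0,3,0,0,0,0,1,0,4.2,0,0,0,0,1,0,5.2,0,0,0,0,1,0,5.2,0,0,0,0,1,0,5.2,0,0,0,0,1])

```text
time: 3.12
eef_pos: [539.8, 94.6, 256.1]
tool_rot: [1.0, 0.01, -0.0, 0.001]
force: [-1.3, -0.4, -0.1]
grip_width: 85.5
grasp_force: 0.0
```

```bash
python3 -c "
from h import *
snap('wrist','wC');s=robot.read_state();print(s['time'],s['eef_pos'],s['tool_rot'])
a=[cv2.resize(cv2.imread('pics/w%s.png'%c),(400,300),interpolation=cv2.INTER_AREA) for c in 'ABC']
cv2.imwrite('pics/mos.png',np.vstack([np.hstack(a[:2]),np.hstack([a[2],a[2]*0])]))"
```

```text
3.175 [539.76125518  94.32681138 256.11319299] [ 9.99955395e-01  9.42250620e-03 -1.10858852e-04  6.42416328e-04]
```

View pics/mos.png

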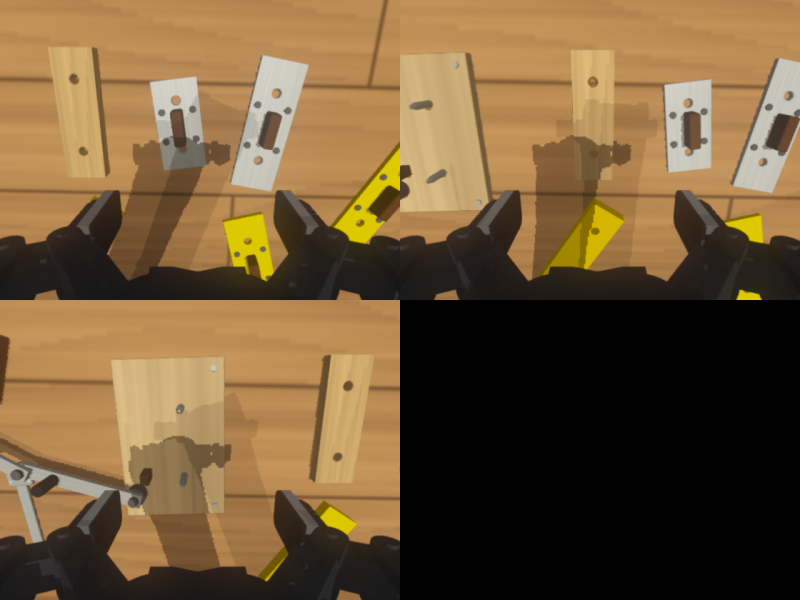

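The wrist views (mosaic pixels) show blank holes A(74,79),(83,151), B(593,82) and C(348,385),(337,457). Template holes are A(276,93),(258,160) and B(780,92),(762,161). Pins show in B and C. I now refine these and triangulate.

```bash
cat > m1.py <<'E'
from h import *
def blob(f,x,y,r,mode):
    im=cv2.imread(f'pics/{f}.png'); x,y=int(x*1.4),int(y*1.4); h=cv2.cvtColor(im,cv2.COLOR_BGR2HSV)[y-r:y+r+1,x-r:x+r+1]
    c=h[...,2] if mode=='d' else 255-h[...,1]
    m=cv2.threshold(c,0,1,cv2.THRESH_BINARY_INV|cv2.THRESH_OTSU)[1]
    n,l,s,ce=cv2.connectedComponentsWithStats(m)
    k=min(range(1,n),key=lambda i:np.hypot(*(ce[i]-r))-(s[i,4]>20)*50); return [ce[k][0]+x-r,ce[k][1]+y-r,s[k,4]]
Q=dict(bA=dict(A=(74,79),B=(193,82),C=(348,85)),bB=dict(A=(83,151),C=(337,157)),tA=dict(A=(276,93),B=(380,92)),tB=dict(A=(258,160),B=(362,161)))
for k,v in Q.items():
    px={c:blob('w'+c,*p,12,'s' if k[0]=='t' else 'd') for c,p in v.items()}
    c=list(px); a,b=c[0],c[-1]
    print(k,{i:np.round(j,1).tolist() for i,j in px.items()},tri('w'+a,[px[a][:2]],'w'+b,[px[b][:2]]).round(1)[0],[plane('w'+i,[j[:2]],8 if k[0]=='t' else 20)[0,:2].round(1).tolist() for i,j in px.items()])
# crops
def crop(f,x,y,r=20): im=cv2.imread(f'pics/{f}.png');x,y=int(x*1.4),int(y*1.4);x=max(x,r);return cv2.resize(im[y-r:y+r,x-r:x+r],(260,260),interpolation=cv2.INTER_CUBIC),(x-r,y-r)
L=[('wC',181,109),('wC',183,178),('wB',22,105),('wB',36,175),('wA',271,130),('wB',380,130)]
o=[crop(*l) for l in L];print([q[1] for q in o])
cv2.imwrite('pics/pins.png',np.vstack([np.hstack([q[0] for q in o[:3]]),np.hstack([q[0] for q in o[3:]])]))
E
python3 m1.py
```

```text
bA {'A': [103.1, 110.3, 156.0], 'B': [269.9, 114.3, 173.0], 'C': [487.0, 119.9, 155.0]} [ 598.7 -106.5   20.4    0. ] [[598.7, -106.3], [598.7, -106.7], [598.7, -106.8]]
bB {'A': [116.0, 211.6, 114.0], 'C': [472.1, 219.4, 121.0]} [ 4.988e+02 -1.089e+02  2.070e+01  3.000e-01] [[498.5, -108.5], [498.7, -109.3]]
tA {'A': [385.8, 130.4, 109.0], 'B': [540.9, 134.0, 66.0]} [ 5.849e+02 -3.809e+02  4.500e+00  2.000e-01] [[585.2, -379.9], [585.0, -378.4]]
tB {'A': [360.4, 223.2, 76.0], 'B': [505.6, 225.9, 55.0]} [ 4.864e+02 -3.637e+02  4.900e+00  1.000e-01] [[487.5, -362.9], [487.4, -361.6]]
[(233, 132), (236, 229), (10, 127), (30, 224), (359, 162), (512, 162)]
```

View pics/pins.png

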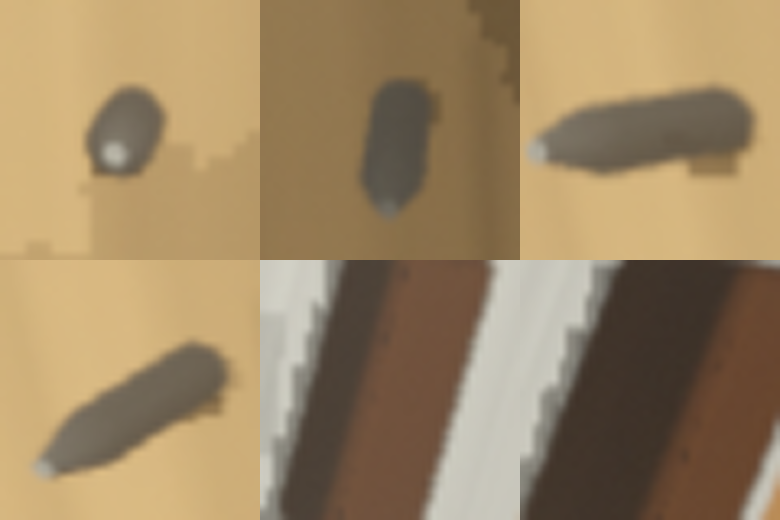

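The pins crop shows the pin tips at C(250.4,155.7), C(255.7,261), B(12.8,150.4) and B(36.8,256).

```bash
python3 - <<'E'
from h import *
c=[(250.4,155.7),(255.7,261)];b=[(12.8,150.4),(36.8,256)]
w=tri('wC',c,'wB',b);print(w.round(1),w.mean(0),np.degrees(np.arctan2(*(w[0]-w[1])[[1,0]])))
print(plane('wC',c,58).round(1),plane('wB',b,58).round(1))
s=robot.read_state();print(s['eef_pos'],robot.tips_ahead)
# block top corners of template in A, B: mask brown in region
for f,(x0,x1) in {'wA':(340,420),'wB':(490,559)}.items():
    im=cv2.imread(f'pics/{f}.png');h=cv2.cvtColor(im,cv2.COLOR_BGR2HSV)
    m=((h[...,2]<140)&(h[...,2]>85)&(h[...,1]>110)).astype(np.uint8);m[:, :x0]=0;m[:,x1:]=0;m[:140]=0;m[215:]=0
    cs=max(cv2.findContours(m,0,2)[0],key=cv2.contourArea);bx=cv2.boxPoints(cv2.minAreaRect(cs));w=plane(f,bx,36)
    print(f,w.mean(0).round(1),np.linalg.norm(np.diff(w,axis=0),axis=1).round(1),bx.mean(0).round(1))
    np.save('pics/%s_b.npy'%f,bx.mean(0))
print(tri('wA',[np.load('pics/wA_b.npy')],'wB',[np.load('pics/wB_b.npy')]))
E
```

```text
[[5.652e+02 1.171e+02 5.810e+01 2.000e-01]
 [4.655e+02 1.121e+02 5.850e+01 0.000e+00]] [5.15323251e+02 1.14574234e+02 5.83200363e+01 8.71680407e-02] 2.877938777047373
[[565.3 117.1  58. ]
 [465.2 112.1  58. ]] [[565.1 117.2  58. ]
 [465.2 112.4  58. ]]
[539.76125518  94.32681138 256.11319299] 25.0
wA [ 535.9 -371.8   36. ] [46.  11.9 46.2] [380.6 184.3]
wB [ 536.  -371.4   36. ] [48.2 13.4 48.5] [543.2 187.4]
[[ 5.36217481e+02 -3.72081519e+02  3.51777719e+01  7.30920335e-02]]
```

Emit:
carry_out(plan=[0.05,-1.4,-0.6,0,0,0.03,1,0.1,-2.8,-1.2,0,0,0.03,1,0.15,-4.1,-2.2,0,0,0.03,1,0.22,-5.05,-3.4,0,0,0.03,1,0.22,-5.05,-4.4,0,0,0.03,1,0.22,-5.05,-4.4,0,0,0.03,1,0.22,-5.05,-4.4,0,0,0.03,1])

```text
time: 4.05
eef_pos: [549.0, -105.4, 81.7]
tool_rot: [1.0, 0.014, 0.001, 0.0]
force: [0.8, -0.6, 0.1]
grip_width: 85.6
grasp_force: 0.0
```

```bash
cat > st.py <<'E'
from h import *
s=robot.read_state();q=s['tool_rot'];print(s['time'],s['eef_pos'].round(1),'yaw',np.degrees(2*np.arctan2(q[1],q[0])).round(2),q.round(4),s['force'].round(1),s['moment'].round(2),round(s['grip_width'],1),round(s['grasp_force'],1))
E
python3 st.py
```

```text
4.05 [ 549.  -105.4   81.7] yaw 1.56 [9.999e-01 1.360e-02 9.000e-04 1.000e-04] [ 0.8 -0.6  0.1] [ 0.01 -0.04  0.  ] 85.6 0.0
```

Emit:
carry_out(plan=[0,-0.05,-0.7,0,0,0,1,0,-0.05,-1.2,0,0,0,1,0,-0.05,-1.34,0,0,0,1,0,-0.05,-1.34,0,0,0,1,0,-0.05,-1.34,0,0,0,0.4,0,-0.05,-1.34,0,0,0,0.4,0,-0.05,-1.34,0,0,0,0.4,0,-0.05,-1.34,0,0,0,0.4,0,-0.05,-1.34,0,0,0,0.4], force=60)

```text
time: 5.18
eef_pos: [548.8, -107.1, 27.8]
tool_rot: [1.0, 0.014, 0.001, 0.0]
force: [-1.0, 0.4, 6.3]
grip_width: 54.6
grasp_force: 63.9
```

```bash
python3 st.py
```

```text
5.175 [ 548.8 -107.1   27.8] yaw 1.58 [9.999e-01 1.380e-02 6.000e-04 1.000e-04] [-1.   0.4  6.3] [0.06 0.28 0.03] 54.6 63.9
```

Emit:
carry_out(plan=[0,0,0.6,0,0,0,0.4,0,0,1.7,0,0,0,0.4,-0.1,0.8,2.3,0,0,0.02,0.4,-0.3,2,2.3,0,0,0.05,0.4,-0.5,3.3,2.3,0,0,0.1,0.4,-0.7,4.6,2.3,0,0,0.13,0.4,-0.84,5.3,2.3,0,0,0.13,0.4,-0.84,5.54,2.3,0,0,0.13,0.4,-0.84,5.54,2.1,0,0,0.13,0.4,-0.84,5.54,2,0,0,0.13,0.4,-0.84,5.54,2,0,0,0.13,0.4])

```text
time: 6.55
eef_pos: [514.4, 112.9, 106.0]
tool_rot: [1.0, 0.024, -0.001, 0.0]
force: [-0.1, 0.2, -1.9]
grip_width: 54.1
grasp_force: 63.7
```

```bash
python3 - <<'E'
exec(open('st.py').read())
snap('wrist','wD');im=cv2.imread('pics/wD.png');cv2.imwrite('pics/wDL.png',im[60:340,100:460])
snap('scene','s1');c=cv2.imread('pics/s1.png')[170:290,250:430];cv2.imwrite('pics/s1c.png',cv2.resize(c,None,fx=4,fy=4,interpolation=cv2.INTER_CUBIC))
E
```

```text
6.55 [514.4 112.9 106. ] yaw 2.76 [ 9.997e-01  2.410e-02 -6.000e-04  5.000e-04] [-0.1  0.2 -1.9] [-0.01  0.02 -0.03] 54.1 63.7
```

View pics/wD.png

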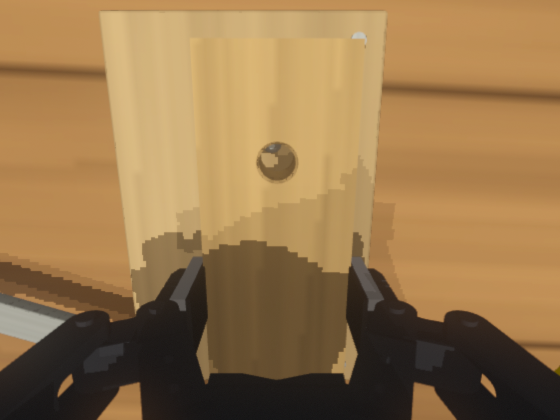

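The blank is held level over the jig, with its far hole at (277,161) and the pin tip visible through it. I check where the hole lands.

```bash
python3 - <<'E'
from h import *
print(plane('wD',[(277,161)],98),proj('wD',[[565.2,117.1,58.3],[565.2,117.1,18]]))
E
```

```text
[[564.63159167 114.65799004  98.        ]] [[271.46857133 146.17827539]
 [272.32325888 138.04865199]]
```

Emit:
carry_out(plan=[0.02,0.06,0,0,0,0.01,0.4,0.02,0.06,-0.3,0,0,0.01,0.4,0.02,0.06,-0.5,0,0,0.01,0.4,0.02,0.06,-0.7,0,0,0.01,0.4,0.02,0.06,-0.85,0,0,0.01,0.4,0.02,0.06,-0.85,0,0,0.01,0.4])

```text
time: 7.4
eef_pos: [515.2, 116.7, 72.2]
tool_rot: [1.0, 0.026, -0.0, 0.0]
force: [1.0, -0.2, -1.5]
grip_width: 54.6
grasp_force: 63.7
```

```bash
python3 st.py
```

```text
7.4 [515.2 116.7  72.2] yaw 2.98 [ 9.997e-01  2.600e-02 -4.000e-04  2.000e-04] [ 1.  -0.2 -1.5] [-0.11 -0.03 -0.01] 54.6 63.7
```

Emit:
carry_out(plan=[0,-0.03,-0.15,0,0,0,0.4,0,-0.03,-0.3,0,0,0,0.4,0,-0.03,-0.45,0,0,0,0.4,0,-0.03,-0.6,0,0,0,0.4,0,-0.03,-0.67,0,0,0,0.4,0,-0.03,-0.67,0,0,0,0.4])

```text
time: 8.15
eef_pos: [515.4, 115.9, 45.9]
tool_rot: [1.0, 0.026, -0.0, 0.0]
force: [-0.8, 0.2, -2.1]
grip_width: 54.3
grasp_force: 63.7
```

```bash
python3 st.py
```

```text
8.15 [515.4 115.9  45.9] yaw 2.99 [ 0.9997  0.0261 -0.      0.    ] [-0.8  0.2 -2.1] [ 0.08  0.01 -0.  ] 54.3 63.7
```

Emit:
carry_out(plan=[0,0,-0.04,0,0,0,0.4,0,0,-0.04,0,0,0,0.4])

```text
time: 8.4
eef_pos: [515.5, 115.9, 45.7]
tool_rot: [1.0, 0.026, 0.0, 0.0]
force: [-5.3, -0.8, 18.2]
grip_width: 54.6
grasp_force: 65.9
```

Emit:
carry_out(plan=[0,0,0,0,0,0,1,0,0,0,0,0,0,1,0,0,0,0,0,0,1,0,0,0.5,0,0,0,1,0,0,1.5,0,0,0,1,0,0,2.9,0,0,0,1,-0.1,-1,3.8,0,0,0,1,-0.1,-2,4.2,0,0,0,1,-0.1,-2.1,4.2,0,0,0,1,-0.1,-2.1,4.2,0,0,0,1])

```text
time: 9.65
eef_pos: [511.1, 32.0, 211.9]
tool_rot: [1.0, 0.026, -0.0, -0.0]
force: [1.1, 0.1, -0.2]
grip_width: 85.2
grasp_force: 0.0
```

```bash
python3 - <<'E'
exec(open('st.py').read())
snap('wrist','wE');snap('scene','s1');c=cv2.imread('pics/s1.png')[190:290,270:430]
a=cv2.resize(c,(480,300),interpolation=cv2.INTER_CUBIC); b=cv2.resize(cv2.imread('pics/wE.png')[:,:],(400,300))[:,:320]
cv2.imwrite('pics/E.png',np.hstack([a,b]))
E
```

```text
9.65 [511.1  32.  211.9] yaw 2.96 [ 9.997e-01  2.590e-02 -3.000e-04 -2.000e-04] [ 1.1  0.1 -0.2] [ 0.02 -0.06 -0.04] 85.2 0.0
```

View pics/E.png

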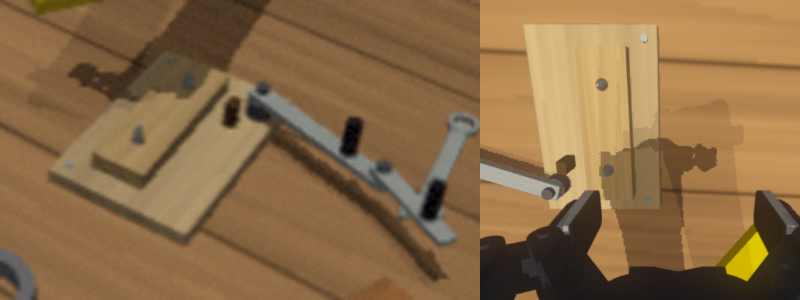

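The blank is down flat with both pins through it: 18 N contact at z 45.7, and the pins show at scene-crop (139,132) and (188,78). Next, the template.

Emit:
carry_out(plan=[0.1,-1.4,-0.3,0,0,-0.2,1,0.2,-2.8,-0.6,0,0,-0.4,1,0.3,-4.2,-0.9,0,0,-0.6,1,0.4,-5.6,-1.2,0,0,-0.8,1,0.5,-7,-1.5,0,0,-1,1,0.6,-8.4,-1.8,0,0,-1.2,1,0.62,-9.5,-2.2,0,0,-1.29,1,0.62,-10.1,-2.7,0,0,-1.29,1,0.62,-10.1,-3,0,0,-1.29,1,0.62,-10.1,-3,0,0,-1.29,1])

```text
time: 11.0
eef_pos: [536.3, -369.2, 90.7]
tool_rot: [0.996, -0.085, -0.001, -0.001]
force: [-0.2, 0.2, 1.0]
grip_width: 85.3
grasp_force: 0.0
```

```bash
python3 st.py
```

```text
11.0 [ 536.3 -369.2   90.7] yaw -9.77 [ 0.9964 -0.0852 -0.0011 -0.0014] [-0.2  0.2  1. ] [ 0.05 -0.03  0.03] 85.3 0.0
```

Emit:
carry_out(plan=[0,-0.06,-0.7,0,0,-0.01,1,0,-0.06,-1.2,0,0,-0.01,1,0,-0.06,-1.35,0,0,-0.01,1,0,-0.06,-1.35,0,0,-0.01,0.5,0,-0.06,-1.35,0,0,-0.01,0,0,-0.06,-1.35,0,0,-0.01,0,0,-0.06,-1.35,0,0,-0.01,0,0,-0.06,-1.35,0,0,-0.01,0,0,-0.06,-1.35,0,0,-0.01,0,0,-0.06,-1.35,0,0,-0.01,0], force=80)

```text
time: 12.25
eef_pos: [536.7, -374.5, 39.1]
tool_rot: [0.996, -0.087, 0.0, -0.0]
force: [-1.3, 1.2, 5.6]
grip_width: 14.7
grasp_force: 80.6
```

```bash
python3 st.py
```

```text
12.25 [ 536.7 -374.5   39.1] yaw -10.01 [ 9.962e-01 -8.720e-02  4.000e-04 -0.000e+00] [-1.3  1.2  5.6] [0.34 0.16 0.01] 14.7 80.6
```

Emit:
carry_out(plan=[0,0,0.6,0,0,0,0,0,0.3,1.6,0,0,0,0,0,1.3,2.2,0,0,0.1,0,-0.05,2.6,2.4,0,0,0.25,0,-0.1,4,2.4,0,0,0.4,0,-0.2,5.4,2.4,0,0,0.6,0,-0.3,6.8,2.4,0,0,0.8,0,-0.4,8.2,2.4,0,0,1,0,-0.5,9.6,2.4,0,0,1.15,0,-0.52,10.9,2.3,0,0,1.29,0,-0.52,11.9,2.2,0,0,1.29,0,-0.52,12.24,2.1,0,0,1.29,0])

```text
time: 13.75
eef_pos: [515.4, 118.3, 123.3]
tool_rot: [1.0, 0.027, 0.001, -0.001]
force: [0.5, 0.4, -3.1]
grip_width: 14.5
grasp_force: 79.3
```

Emit:
carry_out(plan=[0,0,0,0,0,0,0,0,0,0,0,0,0,0])

```text
time: 14.0
eef_pos: [515.6, 112.9, 122.6]
tool_rot: [1.0, 0.024, 0.0, 0.001]
force: [0.4, 0.2, -2.3]
grip_width: 14.4
grasp_force: 79.3
```

```bash
python3 - <<'E'
exec(open('st.py').read())
snap('wrist','wF')
E
```

```text
14.0 [515.6 112.9 122.6] yaw 2.75 [9.997e-01 2.400e-02 0.000e+00 7.000e-04] [ 0.4  0.2 -2.3] [-0.03  0.   -0.03] 14.4 79.3
```

View pics/wF.png

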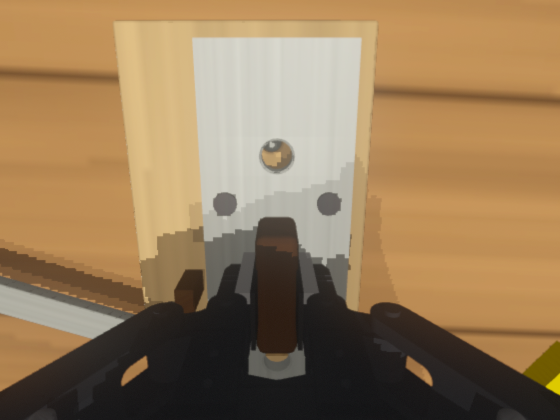

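The template is held straight over the jig, with its far hole at (277,155) and the pin tip visible through its upper left. I measure the remaining offset.

```bash
python3 - <<'E'
from h import *
print(plane('wF',[(277,155)],91.5),proj('wF',[[565.2,117.1,58.3]]))
E
python3 st.py
```

```text
[[564.81114368 114.48004166  91.5       ]] [[271.60468415 144.98136409]]
14.05 [515.7 112.9 122.6] yaw 2.73 [9.997e-01 2.380e-02 1.000e-04 6.000e-04] [ 0.3 -0.4 -2.9] [ 0.01 -0.04  0.01] 14.2 79.3
```

Emit:
carry_out(plan=[0.01,0.05,0,0,0,0.01,0,0.01,0.05,-0.2,0,0,0.01,0,0.01,0.05,-0.4,0,0,0.01,0,0.01,0.05,-0.6,0,0,0.01,0,0.01,0.05,-0.8,0,0,0.01,0,0.01,0.05,-0.8,0,0,0.01,0])

```text
time: 14.8
eef_pos: [515.2, 116.8, 89.4]
tool_rot: [1.0, 0.026, -0.001, 0.0]
force: [-0.2, 0.2, -3.0]
grip_width: 14.7
grasp_force: 79.3
```

```bash
python3 st.py
```

```text
14.8 [515.2 116.8  89.4] yaw 3.0 [ 9.997e-01  2.620e-02 -8.000e-04  2.000e-04] [-0.2  0.2 -3. ] [ 0.01  0.01 -0.03] 14.7 79.3
```

Emit:
carry_out(plan=[0,-0.03,-0.1,0,0,0,0,0,-0.03,-0.2,0,0,0,0,0,-0.03,-0.3,0,0,0,0,0,-0.03,-0.35,0,0,0,0,0,-0.03,-0.35,0,0,0,0])

```text
time: 15.42
eef_pos: [515.7, 115.8, 77.1]
tool_rot: [1.0, 0.026, -0.0, 0.0]
force: [-3.8, -0.4, 7.7]
grip_width: 14.6
grasp_force: 80.9
```

```bash
python3 st.py
```

```text
15.425 [515.7 115.8  77.1] yaw 2.99 [ 9.997e-01  2.610e-02 -2.000e-04  1.000e-04] [-3.8 -0.4  7.7] [-0.18  0.71  0.02] 14.6 80.9
```

Emit:
carry_out(plan=[0,0,0,0,0,0,0.6,0,0,0,0,0,0,0.6,0,0,0,0,0,0,0.6,0,0,0.6,0,0,0,0.6,0,0,1.8,0,0,0,0,0,0.4,3.2,0,0,0,0,0,1.4,4.2,0,0,0,0,0,2,4.4,0,0,0,0,0,2.2,4.4,0,0,0,0,0,2.2,4.4,0,0,0,0])

```text
time: 16.68
eef_pos: [515.3, 203.2, 251.3]
tool_rot: [1.0, 0.026, -0.001, 0.001]
force: [-1.0, 0.4, -0.3]
grip_width: -0.1
grasp_force: 0.0
```

```bash
python3 - <<'E'
exec(open('st.py').read())
snap('wrist','wG');snap('top','t1');snap('scene','s2')
c=cv2.imread('pics/s2.png')[190:290,270:430]
a=cv2.resize(c,(400,250),interpolation=cv2.INTER_CUBIC);b=cv2.resize(cv2.imread('pics/t1.png')[180:280,110:270],(400,250),interpolation=cv2.INTER_CUBIC)
w=cv2.imread('pics/wG.png')
k=np.zeros((600,800,3),np.uint8);k[:250,:400]=a;k[:250,400:]=b;k[250:600,:467]=cv2.resize(w,(467,350),interpolation=cv2.INTER_AREA);cv2.imwrite('pics/G.png',k)
E
```

```text
16.675 [515.3 203.2 251.3] yaw 3.0 [ 9.997e-01  2.620e-02 -8.000e-04  5.000e-04] [-1.   0.4 -0.3] [-0.01 -0.02  0.02] -0.1 0.0
```

View pics/G.png

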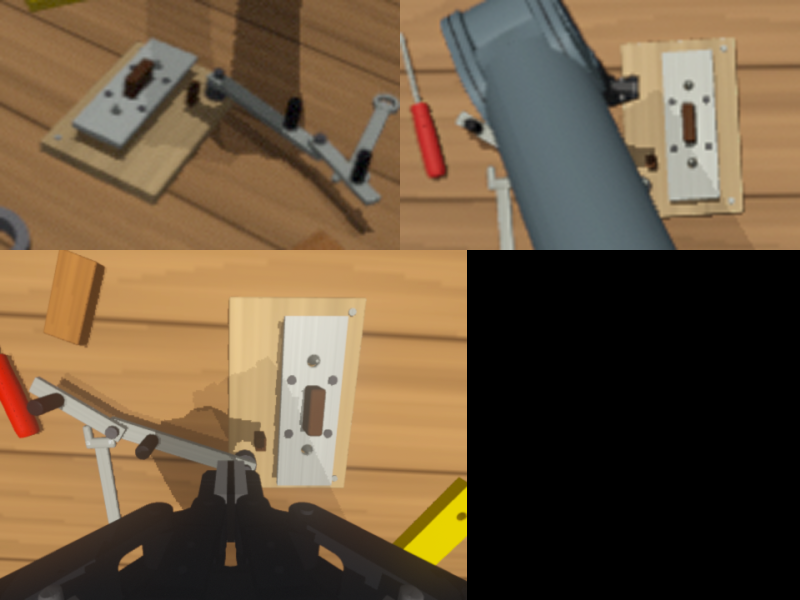

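The template is flat over both pins, with square edges and the pins showing in its holes at mosaic (314,360) and (307,450). Long-bar knob is near (148,447) and the short-bar knob near (45,403).

```bash
python3 - <<'E'
from h import *
s=.834
print('k1',plane('wG',[(142/s,203/s)],87).round(1),'k2',plane('wG',[(33/s,160/s)],97).round(1))
print('k1 s',tri('wG',[(142/s,203/s)],'s2',[(270+292*.4,190+100*.4)]).round(1),'k2',tri('wG',[(33/s,160/s)],'s2',[(270+364*.4,190+151*.4)]).round(1))
a=np.radians(2.9);R=np.array([[np.cos(a),-np.sin(a)],[np.sin(a),np.cos(a)]]);n=np.array([515.3,114.8])
p=n+R@[-75,70];print('pivot',p)
for nm,px,z,r in(('k1',(142/s,203/s),87,112),('cp',(112/s,183/s),57,153)):
    w=plane('wG',[px],z)[0,:2]-p;print(nm,np.hypot(*w),np.degrees(np.arctan2(w[1],w[0]))-2.9)
im=cv2.imread('pics/wG.png')[120:270,10:300];cv2.imwrite('pics/k.png',cv2.resize(im,None,fx=2.7,fy=2.7,interpolation=cv2.INTER_CUBIC))
# seat check: template hole heights
E
```

```text
k1 [[467.6 289.1  87. ]] k2 [[509.5 386.5  97. ]]
k1 s [[469.9 286.9  89.    3.9]] k2 [[511.  383.9  99.4   2.2]]
pivot [436.85454241 180.9158845 ]
k1 112.49049861858423 71.23006145960035
cp 154.26839375769566 72.05945870797593
```

View pics/k.png

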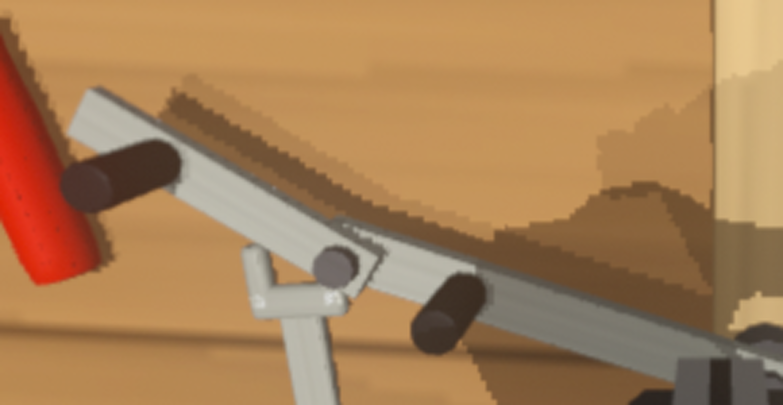

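The knob crop shows knob 1's top at crop (434,332), i.e. world (467.6,289.1), radius 112.5 from the pivot, which matches. The bar is at 1.24 rad. I grip the knob across the bar and swing it along its arc, turning the tool with it.

Emit:
carry_out(plan=[-0.1,0.3,-0.3,0,0,1,0.6,-0.3,0.6,-0.8,0,0,2,0.6,-0.5,1,-1.3,0,0,3,0.6,-0.7,1.4,-1.8,0,0,4,0.6,-0.9,1.7,-2.3,0,0,5,0.6,-1.1,2,-2.7,0,0,6,0.6,-1.19,2.15,-3,0,0,7.1,0.6,-1.19,2.15,-3,0,0,7.1,0.6,-1.19,2.15,-3,0,0,7.1,0.6,-1.19,2.15,-3,0,0,7.1,0.6], force=30)

```text
time: 18.08
eef_pos: [468.9, 289.3, 132.8]
tool_rot: [0.8, 0.601, 0.0, 0.0]
force: [-0.0, 0.2, 0.6]
grip_width: 51.3
grasp_force: 0.0
```

```bash
python3 st.py; python3 -c "
from rig import robot;print(robot.read_state()['joints'].round(2))"
```

```text
18.075 [468.9 289.3 132.8] yaw 73.81 [7.996e-01 6.005e-01 4.000e-04 3.000e-04] [-0.   0.2  0.6] [0.06 0.01 0.01] 51.3 0.0
[-0.32  0.58 -0.42  1.87  0.33  0.76 -1.2 ]
```

Emit:
carry_out(plan=[-0.02,0,-0.6,0,0,0,0.6,-0.02,0,-1.2,0,0,0,0.6,-0.02,0,-1.36,0,0,0,0.6,-0.02,0,-1.36,0,0,0,0.3,-0.02,0,-1.36,0,0,0,0,-0.02,0,-1.36,0,0,0,0,-0.02,0,-1.36,0,0,0,0,-0.02,0,-1.36,0,0,0,0])

```text
time: 19.08
eef_pos: [468.1, 290.2, 78.9]
tool_rot: [0.799, 0.602, 0.001, 0.0]
force: [-0.6, -0.2, 7.2]
grip_width: 14.9
grasp_force: 30.0
```

```bash
python3 st.py; python3 -c "
import numpy as np
from rig import robot
s=robot.read_state()['eef_pos'][:2]
P=np.array([436.9,180.9]);r=s-P;a0=np.degrees(np.arctan2(r[1],r[0]));print(a0,np.hypot(*r))
for d in range(0,76,7):
    a=np.radians(a0-d);q=P+112*np.array([np.cos(a),np.sin(a)]);print(d,((q-s)/40).round(2))
"
```

```text
19.075 [468.1 290.2  78.9] yaw 73.98 [7.987e-01 6.017e-01 9.000e-04 2.000e-04] [-0.6 -0.2  7.2] [-0.21  0.11  0.03] 14.9 30.0
74.08985632662318 113.68086352263111
0 [-0.01 -0.04]
7 [ 0.31 -0.15]
14 [ 0.62 -0.31]
21 [ 0.9  -0.49]
28 [ 1.16 -0.72]
35 [ 1.39 -0.97]
42 [ 1.59 -1.25]
49 [ 1.76 -1.55]
56 [ 1.88 -1.86]
63 [ 1.97 -2.19]
70 [ 2.01 -2.53]
```

Emit:
carry_out(plan=[0.31,-0.13,0.02,0,0,-0.7,0,0.62,-0.29,0.02,0,0,-1.4,0,0.9,-0.47,0.02,0,0,-2.1,0,1.16,-0.7,0.02,0,0,-2.8,0,1.39,-0.95,0.02,0,0,-3.5,0,1.6,-1.23,0.02,0,0,-4.2,0,1.77,-1.53,0.02,0,0,-4.9,0,1.9,-1.85,0.02,0,0,-5.6,0,1.99,-2.18,0.02,0,0,-6.3,0,1.99,-2.18,0.02,0,0,-6.3,0])

```text
time: 20.32
eef_pos: [548.6, 202.1, 79.1]
tool_rot: [0.995, 0.095, 0.001, -0.0]
force: [4.6, 1.9, -4.5]
grip_width: 15.2
grasp_force: 29.8
```

```bash
python3 st.py
```

```text
20.325 [548.6 202.1  79.1] yaw 10.92 [ 9.955e-01  9.520e-02  1.500e-03 -1.000e-04] [ 4.6  1.9 -4.5] [ 0.31 -1.13 -0.15] 15.2 29.8
```

Emit:
carry_out(plan=[0.05,-0.2,0,0,0,-0.4,0,0.06,-0.35,0,0,0,-0.8,0,0.06,-0.42,0,0,0,-0.8,0,0.06,-0.46,0,0,0,-0.8,0,0.06,-0.46,0,0,0,-0.8,0])

```text
time: 20.95
eef_pos: [550.3, 187.0, 79.0]
tool_rot: [1.0, 0.028, 0.001, -0.002]
force: [5.2, 6.0, -5.5]
grip_width: 15.3
grasp_force: 29.9
```

```bash
python3 st.py
```

```text
20.95 [550.3 187.   79. ] yaw 3.26 [ 0.9996  0.0285  0.0015 -0.0018] [ 5.2  6.  -5.5] [ 0.94 -1.14 -0.27] 15.3 29.9
```

Emit:
carry_out(plan=[0,-0.06,0,0,0,0,0,0,-0.12,0,0,0,0,0,0,-0.12,0,0,0,0,0])

```text
time: 21.32
eef_pos: [550.3, 186.9, 79.1]
tool_rot: [1.0, 0.03, 0.002, -0.005]
force: [7.8, 15.4, -9.9]
grip_width: 15.0
grasp_force: 30.1
```

```bash
python3 st.py
```

```text
21.325 [550.3 186.9  79.1] yaw 3.43 [ 0.9995  0.03    0.0024 -0.0045] [ 7.8 15.4 -9.9] [ 2.86 -1.32 -0.25] 15.0 30.1
```

Emit:
carry_out(plan=[0,0.12,0,0,0,0,0,0,0.12,0,0,0,0,0.5,0,0.12,0,0,0,0,0.5,0,0.12,0,0,0,0,0.5,0,0.12,0.6,0,0,0,0.5,0,0.12,1.6,0,0,0,0.5,0.3,0.12,3,0,0,0,0.5,1,0.12,4,0,0,0,0.5,1.25,0.12,4.3,0,0,0,0.5,1.25,0.12,4.3,0,0,0,0.5,1.25,0.12,4.3,0,0,0,0.5])

```text
time: 22.7
eef_pos: [597.6, 184.0, 248.6]
tool_rot: [1.0, 0.026, -0.002, 0.001]
force: [-0.7, -0.4, -0.6]
grip_width: 42.9
grasp_force: 0.0
```

```bash
python3 - <<'E'
exec(open('st.py').read())
snap('wrist','wH')
X=np.array([[548.7,186.6,87],[653.8,177.6,97],[589.7,188.6,57],[565.2,117.1,58]]);print(proj('wH',X).round())
E
```

```text
22.7 [597.6 184.  248.6] yaw 3.02 [ 9.997e-01  2.640e-02 -2.000e-03  5.000e-04] [-0.7 -0.4 -0.6] [-0.02  0.01  0.05] 42.9 0.0
[[269. 250.]
 [288. 123.]
 [270. 194.]
 [348. 224.]]
```

View pics/wH.png

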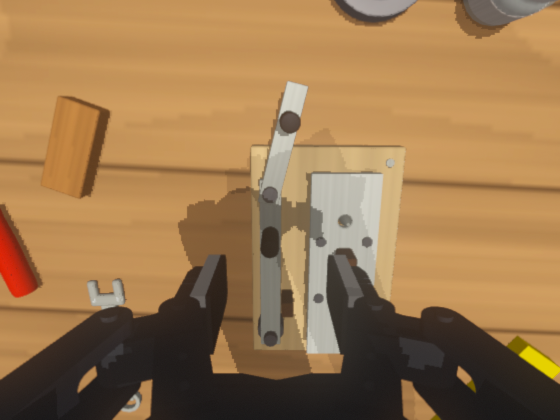

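The long bar lies along the jig against its stop. The short bar's knob top is at (290,121), about 2 px from the predicted spot. I compute the arc.

```bash
python3 - <<'E'
from h import *
w=plane('wH',[(290,121)],97)[0];c=plane('wH',[(270,193.5)],60)[0];print('knob',w,'cp',c,tri('wH',[(290,121)],'wH',[(290,121)])[0][:0])
P=np.array([589.7,188.6]);r=w[:2]-P;a0=np.degrees(np.arctan2(r[1],r[0]));print(a0,np.hypot(*r),'turn to -87.1:',a0+87.1)
s=robot.read_state()['eef_pos'];print('to knob',((w-s)/40).round(2)[:2],'joints',robot.read_state()['joints'].round(2))
for d in list(range(0,78,7))+[a0+87.1]:
    a=np.radians(a0-d);q=P+65*np.array([np.cos(a),np.sin(a)]);print(round(d,1),((q-w[:2])/40).round(2),q.round(1))
E
```

```text
knob [654.9891821  176.44466448  97.        ] cp [590.76336881 188.52010051  60.        ] []
-10.546402626205426 66.41106444713296 turn to -87.1: 76.55359737379457
to knob [ 1.43 -0.19] joints [-0.32  0.51 -0.08  1.61  0.04  1.03 -1.92]
0 [-0.03  0.01] [653.6 176.7]
7 [-0.08 -0.19] [651.7 169. ]
14 [-0.15 -0.37] [648.8 161.6]
21 [-0.25 -0.55] [645.1 154.6]
28 [-0.36 -0.71] [640.5 148.1]
35 [-0.49 -0.86] [635.2 142.2]
42 [-0.64 -0.99] [629.2 137. ]
49 [-0.81 -1.1 ] [622.6 132.6]
56 [-0.99 -1.19] [615.6 129. ]
63 [-1.17 -1.25] [608.1 126.3]
70 [-1.37 -1.3 ] [600.4 124.5]
77 [-1.56 -1.32] [592.5 123.7]
76.6 [-1.55 -1.32] [593.  123.7]
```

Joint 7 (-1.92) would pass its range if I turned clockwise from here. I grip knob 2 along the bar instead: tool yaw about 79° at the start, about 3° at the end.

Emit:
carry_out(plan=[0.2,0,0,0,0,1,0.6,0.4,0,-0.2,0,0,2,0.6,0.7,-0.1,-0.5,0,0,3,0.6,1,-0.19,-0.9,0,0,4,0.6,1.2,-0.19,-1.4,0,0,5,0.6,1.3,-0.19,-2,0,0,6,0.6,1.43,-0.19,-2.6,0,0,7,0.6,1.43,-0.19,-2.6,0,0,7.65,0.6,1.43,-0.19,-2.6,0,0,7.65,0.6,1.43,-0.19,-2.6,0,0,7.65,0.6], force=40)

```text
time: 24.0
eef_pos: [656.1, 176.7, 146.5]
tool_rot: [0.769, 0.639, -0.0, -0.0]
force: [0.2, -0.0, 0.3]
grip_width: 51.4
grasp_force: 0.0
```

```bash
python3 st.py
```

```text
24.0 [656.1 176.7 146.5] yaw 79.39 [ 7.695e-01  6.387e-01 -2.000e-04 -2.000e-04] [ 0.2 -0.   0.3] [-0.02 -0.    0.  ] 51.4 0.0
```

Emit:
carry_out(plan=[-0.04,0,-0.6,0,0,0,0.6,-0.04,0,-1.2,0,0,0,0.6,-0.04,0,-1.42,0,0,0,0.6,-0.04,0,-1.42,0,0,0,0.3,-0.04,0,-1.42,0,0,0,0,-0.04,0,-1.42,0,0,0,0,-0.04,0,-1.42,0,0,0,0,-0.04,0,-1.42,0,0,0,0])

```text
time: 25.0
eef_pos: [654.9, 177.2, 91.0]
tool_rot: [0.769, 0.639, 0.0, -0.0]
force: [-5.4, 0.0, 6.6]
grip_width: 14.7
grasp_force: 39.4
```

```bash
python3 st.py
```

```text
25.0 [654.9 177.2  91. ] yaw 79.5 [ 7.689e-01  6.394e-01  3.000e-04 -1.000e-04] [-5.4  0.   6.6] [ 0.02  0.93 -0.05] 14.7 39.4
```

Emit:
carry_out(plan=[-0.05,-0.2,0,0,0,-0.7,0,-0.13,-0.4,0,0,0,-1.4,0,-0.23,-0.58,0,0,0,-2.1,0,-0.35,-0.75,0,0,0,-2.8,0,-0.48,-0.9,0,0,0,-3.5,0,-0.63,-1.03,0,0,0,-4.2,0,-0.8,-1.14,0,0,0,-4.9,0,-0.97,-1.23,0,0,0,-5.6,0,-1.16,-1.29,0,0,0,-6.3,0,-1.36,-1.34,0,0,0,-7,0,-1.36,-1.34,0,0,0,-7,0])

```text
time: 26.38
eef_pos: [601.3, 124.7, 91.0]
tool_rot: [0.996, 0.084, 0.001, -0.001]
force: [-0.8, 4.7, 4.4]
grip_width: 15.1
grasp_force: 39.3
```

```bash
python3 st.py
```

```text
26.375 [601.3 124.7  91. ] yaw 9.61 [ 9.965e-01  8.380e-02  1.300e-03 -8.000e-04] [-0.8  4.7  4.4] [ 0.89  0.27 -0.02] 15.1 39.3
```

Emit:
carry_out(plan=[-0.1,-0.01,0,0,0,-0.35,0,-0.2,-0.02,0,0,0,-0.65,0,-0.2,-0.02,0,0,0,-0.65,0,-0.2,-0.02,0,0,0,-0.65,0])

```text
time: 26.88
eef_pos: [594.1, 124.0, 91.0]
tool_rot: [1.0, 0.028, 0.002, -0.001]
force: [-0.2, 4.8, 6.1]
grip_width: 14.9
grasp_force: 39.4
```

```bash
python3 st.py
```

```text
26.875 [594.1 124.   91. ] yaw 3.22 [ 0.9996  0.0281  0.0015 -0.0011] [-0.2  4.8  6.1] [ 1.02 -0.01 -0.02] 14.9 39.4
```

Emit:
carry_out(plan=[-0.03,0,0,0,0,0,0,-0.04,0,0,0,0,0,0,-0.04,0,0,0,0,0,0])

```text
time: 27.25
eef_pos: [594.0, 124.0, 91.1]
tool_rot: [1.0, 0.028, 0.003, -0.001]
force: [4.3, 5.0, 2.9]
grip_width: 14.9
grasp_force: 39.0
```

```bash
python3 st.py
```

```text
27.25 [594.  124.   91.1] yaw 3.21 [ 0.9996  0.028   0.0031 -0.0013] [4.3 5.  2.9] [ 1.02 -0.8  -0.02] 14.9 39.0
```

The short bar has met its end stop. I release, lift clear and check.

Emit:
carry_out(plan=[0.03,0,0,0,0,0,0,0.03,0,0,0,0,0,0.5,0.03,0,0,0,0,0,0.5,0.03,0,0,0,0,0,0.5,0.03,0,0.6,0,0,0,0.5,0.03,0,1.8,0,0,0,0.5,0,0,3.2,0,0,0,0.5,-0.5,0,4.4,0,0,0,0.5,-1,0,4.6,0,0,0,0.5,-1,0,4.6,0,0,0,0.5,-1,0,4.6,0,0,0,0.5])

```text
time: 28.62
eef_pos: [551.1, 121.8, 273.2]
tool_rot: [1.0, 0.026, -0.0, 0.0]
force: [0.2, 0.8, -0.1]
grip_width: 42.6
grasp_force: 0.0
```

```bash
python3 - <<'E'
exec(open('st.py').read())
snap('wrist','wI');snap('scene','s3')
k=np.zeros((420,800,3),np.uint8);k[:300,:400]=cv2.resize(cv2.imread('pics/wI.png'),(400,300),interpolation=cv2.INTER_AREA);k[:300,400:]=cv2.resize(cv2.imread('pics/s3.png')[170:290,280:440],(400,300),interpolation=cv2.INTER_CUBIC)
cv2.imwrite('pics/I.png',k[:300])
E
```

```text
28.625 [551.1 121.8 273.2] yaw 2.98 [ 9.997e-01  2.600e-02 -4.000e-04  3.000e-04] [ 0.2  0.8 -0.1] [ 0.02 -0.07 -0.02] 42.6 0.0
```

View pics/I.png

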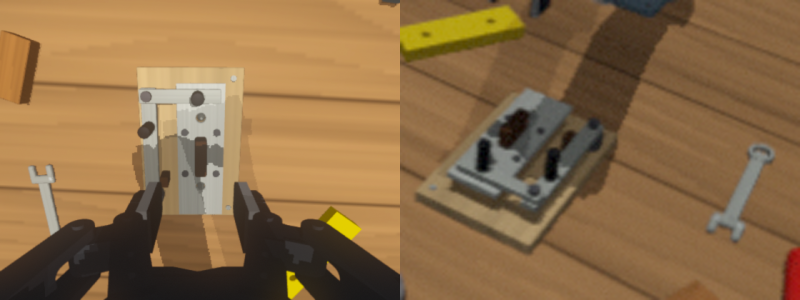

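The final picture shows the long bar along the jig against its stop, and the short bar square across the template end, with its pivot at (146,97) and its knob at (197,98). One quick numeric check before handing in.

```bash
python3 - <<'E'
from h import *
print(plane('wI',[(146*1.4,97*1.4)],60).round(1),'exp 590,188.6',plane('wI',[(197*1.4,98.5*1.4)],97).round(1),'exp 593.5,124')
print(robot.finish_job())
E
```

```text
[[589.4 188.4  60. ]] exp 590,188.6 [[594.1 124.   97. ]] exp 593.5,124
the job is handed in; nothing more can be done
None
```

The job is handed in: the blank and the long template are seated on the pins, the long bar was swung in against its stop first, then the short bar was folded square across the template's end. The final camera check agreed with the expected positions to within about 1 mm, and the short template and the other bench items were not handled.

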